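Lock the flower press with the flat driver

TASK

One of the two slotted clamp screws on the flower press is still open: its slot stands askew to the long edge of the board. Take the flat driver from the tool rack, set its blade in that slot and, keeping it in the slot, turn the screw clockwise until the slot lies along the board's long edge. Then put the driver back upright in the rack hole it came from and let go of it.

Things in the scene. Friction and masses are not known exactly. Their poses are not given: they have to be found in the camera images.
- driver: Flat driver, 161 mm tall, 0.2 kg, upright in the rack, blade down. Origin: middle of the blade's lower edge; z up the driver, x along the blade: 24 mm wide, 4 mm thick. Round steel guard, 58 mm wide, 75-81 mm up. Dark wooden handle 81-161 mm up, flat-sided, 34 mm (x) by 24 mm (y): grip across y some 125 mm up. A half turn looks the same.
- rack: Wooden tool rack, fixed, 90 x 230 mm, top 85 mm above the table; origin under its middle, y along its length. Two 38 mm holes at y = -58 and +58 mm in a 14 mm plate; tools hang in them by their guards (driver's blade 10 mm above the table). One holds the driver, the other an awl with a like guard, a shorter round handle and a thin point.
- clamp (a joint): Angle (rad) of the open clamp screw, growing clockwise seen from above. 0: slot along the long edge of the press's board. Starts between -1.25 and -0.75, hard stop at +0.12. Friction 0.08 N m; it stays where it is left.
- clamp_slot (a point): Middle of the open screw's top face, 85 mm above the table: steel head 46 mm wide on a 240 x 160 mm plywood press (corner studs 94 mm high). x along the slot, z up; turns with the screw. Slot right across, 12 mm deep, 15 mm wide at the top, 7 mm from 4 mm down: seat the blade 8 mm deep, play 7 degrees each way. The like screw 120 mm away is fixed, its slot along the long edge.
Not all that is in view belongs to the job. Leave any green look-alike of the driver alone.

How it is judged (in metres and radians):
On the way, in this order (a step that is already met when the one before it is completed fails the run):
1. the driver's blade is seated in the open screw's slot, the screw not yet turned (z of driver in the frame of clamp_slot below -0.004 m and horizontal distance between driver and clamp_slot below 0.012 m and value of joint clamp below -0.45 rad), for 0.1 s.
2. the screw is turned to within 15 degrees of the board's long edge with the blade still in the slot (value of joint clamp above -0.26 rad and z of driver in the frame of clamp_slot below -0.003 m and horizontal distance between driver and clamp_slot below 0.014 m), for 0.1 s.
At the end, for the whole second after the job is handed in: The open screw's slot lies within 15 degrees of the board's long edge, and the driver stands at rest in the rack hole it came from, its blade within 22 mm of where it started and upright within 10 degrees (value of joint clamp above -0.26 rad and distance of driver from where it was at the start of the episode below 0.022 m and angle between driver's own z axis and vertical below 0.17 rad and linear speed of driver below 0.02 m/s); the robot touches nothing.
It fails at once if the screw is turned while the driver's blade is out of its slot ((velocity of joint clamp above 0.3 rad/s or velocity of joint clamp below -0.3 rad/s) and (z of driver in the frame of clamp_slot above 0.001 m or horizontal distance between driver and clamp_slot above 0.016 m)).
It also fails if it takes over 45 s, if anything falls off the work surface, if the arm or the gripper's body presses on something with over 40 N, if the wrist force passes 120 N, or if a joint passes its speed limit or range.

ROBOT

A 6-joint arm with a two-finger parallel gripper is mounted at the origin on the work surface. World frame = base frame: x ahead of the robot, y to its left, z up, the work surface at z = 0. Lengths are in mm, angles in rad, forces in N, time in s.
With the tool pointing down it reaches from about 300 to 775 mm from the base axis. Payload 14.6 kg.
Tool frame: the origin (TCP) lies between the finger pads; the fingertips stand 19 mm ahead of it and the grasp point (between the pads) is the TCP; z points along the fingers, y is the line along which they close (so a half turn about z gives the same grasp; the last joint's range is limited). The gripper opens to 94 mm and grips with 3 to 60 N. Pads are 16 mm wide; open, the fingers measure 119 mm over their backs; the gripper's body (75 mm by 177 mm) begins 78 mm behind the grasp point.
Start: joints at [-1.354, 0.3, 1.521, -0, 1.321, -0.067], TCP at [153.996, -527.991, 224.446] pointing down, gripper open.
Joint ranges: [-3.03, 3.03], [-0.79, 2.21], [0.23, 2.52], [-1.04, 4.18], [0, 3.07], [-2.55, 2.55]. Speed limits (rad/s): [2.22, 2.22, 2.57, 3.14, 3.14, 3.14].

INTERFACE

Orientations are given as [roll, pitch, yaw] about the fixed x, y, z axes, in that order (R = Rz(yaw) Ry(pitch) Rx(roll)).
In Python, from cell import monitor, imaging, job, find_in, trace gives the robot as it stands. The module is installed in compiled form; this text tells all that it offers.
- The arm moves only by the tool arm_command, never from a script. Its argument "steps" is a list of rows, each a list of 5 numbers: the opening, from 0 (shut) to 1 (fully open), then the shift along the tool's x, y, z in mm, then the turn about the tool's z in degrees. In form: [[gripper, dx, dy, dz, turn], ...]. A call has 1 to 20 rows; each row is the pose to reach, as a shift and turn from the pose commanded when the call began, along the tool's axes at that moment; what a row does not reach only later rows make up. A row lasts 1/8 s, in which the tool goes at most 62.5 mm and 10.7 degrees, less where a joint would pass 70% of its speed; a pose out of reach is approached as far as the arm can. A call with a gripper value outside its range is refused whole. The fingers move at their own pace and stop on an object; "force" is the grip in N (left out, the last holds). Time passes only in rows, so rows that repeat a pose let the fingers close. It gives the time, the measured TCP pose, the force, the opening and the grip force at its end, in the units of the state.
- monitor.read_state(): the state, without advancing time (a new reading comes with each control period).
- imaging.camera(name): name is "scene" or "top" or "wrist"; returns a dict with "img" (384x512x3 uint8, red, green, blue), "mtx" (3x3 intrinsics, pixels), "view" (4x4, takes a point from world to camera coordinates). Camera axes: x right, y down, z forward; pixel columns grow to the right and rows downward; lengths in mm; the calibration is good to about 2 mm. A picture is of the moment at which its call begins. There is no depth.
- job.sign_off(): hands the job in; it is judged then, once.
Trained networks look in a picture, given as the dict that the camera call returned (one of the last four; its "shot" number tells which), for a name from the list of things; names that differ only in an ending like _2 or _b are one class to them, and where a whole thing is asked for, a point or a joint stands for the part that bears it (a point fixed in the world has none). Each returns a list of dicts, best first, with "p" (0 to 1); they miss things now and then, are a little off and sometimes report something else, mostly with a low value. They report only what shows in the picture. A call takes as long as a camera call. They do not tell look-alikes from the thing itself.
- find_in(picture, target): "rect" ([centre column, centre row, width, height] in pixels, round what is visible of it).
- trace(picture, target): "region" (384x512 bool, what is visible of it) and "rect" ([centre column, centre row, width, height] in pixels, round what is visible of it).
The state is a dict: "clock": time; "joints": joint angles; "qd": joint speeds; "effort": joint torques, N m; "eef_pos": TCP position; "eef_rot": TCP orientation; "wrist_force": force on the tool from outside, world axes, zero at the start; "moment": the same for the moment, N m; "finger_gap": finger opening in mm; "finger_force": force on a finger pad.
Only numpy, scipy, OpenCV 4.12 (cv2) and the standard library are available. Lean on these libraries where they do the work, as an engineer would, in place of code of your own. Each camera call takes 0.05 s, during which the arm holds its last target. There are 200 camera calls.

## Working session

There is one attempt and no reset: what is moved stays moved. The work goes in short steps, Python scripts to look and compute and a tool call to move; the robot and the scene stay as the last step left them, time stands still between calls to the robot, and variables do not carry over. Pictures are saved under pics/ and viewed, at most 10 in all, crops included, and the job is handed in when it is done.

Besides the shell and the picture viewer there is one more tool, called after "Call:" as name(argument=value, ...) on one line, values as JSON. arm_command: Moves the arm, as the interface text tells. Its arguments: {"type":"object","properties":{"steps":{"type":"array","items":{"type":"array","items":{"type":"number"}}},"force":{"type":"number"}},"required":["steps"]}

```bash
mkdir -p pics; cat > h.py <<'E'
import numpy as np, cv2
from cell import monitor, imaging, job, find_in, trace
def ray(c,u,v,z):
    V=np.array(c["view"]);K=np.array(c["mtx"]);R=V[:3,:3];o=-R.T@V[:3,3]
    d=R.T@np.linalg.solve(K,[u,v,1.]);return o+d*(z-o[2])/d[2]
def proj(c,p):
    V=np.array(c["view"]);K=np.array(c["mtx"]);q=K@(V[:3,:3]@np.array(p,float)+V[:3,3]);return q[:2]/q[2]
def save(c,n,crop=None,s=1):
    im=c["img"][:,:,::-1]
    if crop: im=im[crop[1]:crop[3],crop[0]:crop[2]]
    cv2.imwrite("pics/"+n,cv2.resize(im,None,fx=s,fy=s,interpolation=cv2.INTER_CUBIC))
E
python3 - <<'E'
from h import *
s=monitor.read_state();print({k:np.round(v,3).tolist() for k,v in s.items()})
a=imaging.camera("top");b=imaging.camera("scene")
cv2.imwrite("pics/a.png",np.vstack([a["img"],b["img"]])[:,:,::-1][:, :])
save(a,"top.png",None,1.5);save(b,"scene.png",None,1.5)
for c,n in((a,"top"),(b,"scene")):
  for t in("driver","rack","clamp","clamp_slot"):
    try: print(n,t,[(np.round(d["rect"]).tolist(),round(d["p"],2)) for d in find_in(c,t)][:5])
    except Exception as e: print(n,t,e)
E
```

```text
{'clock': 0.0, 'joints': [-1.354, 0.3, 1.522, -0.0, 1.321, -0.067], 'qd': [0.001, -0.0, -0.0, -0.0, 0.0, 0.0], 'effort': [0.0, -53.182, -35.273, 0.071, 0.024, -0.0], 'eef_pos': [153.931, -527.762, 223.892], 'eef_rot': [-3.14, -0.0, 0.284], 'wrist_force': [-0.002, 0.437, 0.433], 'moment': [0.015, 0.03, -0.019], 'finger_force': 0.0, 'finger_gap': 93.547}
top driver [([180.0, 280.0, 39.0, 33.0], 0.73), ([186.0, 198.0, 32.0, 40.0], 0.72), ([224.0, 116.0, 32.0, 42.0], 0.61)]
top rack [([155.0, 198.0, 140.0, 73.0], 0.69)]
top clamp [([369.0, 191.0, 28.0, 27.0], 0.97)]
top clamp_slot [([369.0, 192.0, 22.0, 25.0], 0.81)]
scene driver [([346.0, 186.0, 28.0, 64.0], 0.81), ([229.0, 239.0, 30.0, 66.0], 0.63), ([310.0, 211.0, 32.0, 70.0], 0.56)]
scene rack [([332.0, 254.0, 127.0, 108.0], 0.61)]
scene clamp [([191.0, 168.0, 16.0, 15.0], 0.53)]
scene clamp_slot [([194.0, 167.0, 15.0, 18.0], 0.52)]
```

View pics/top.png

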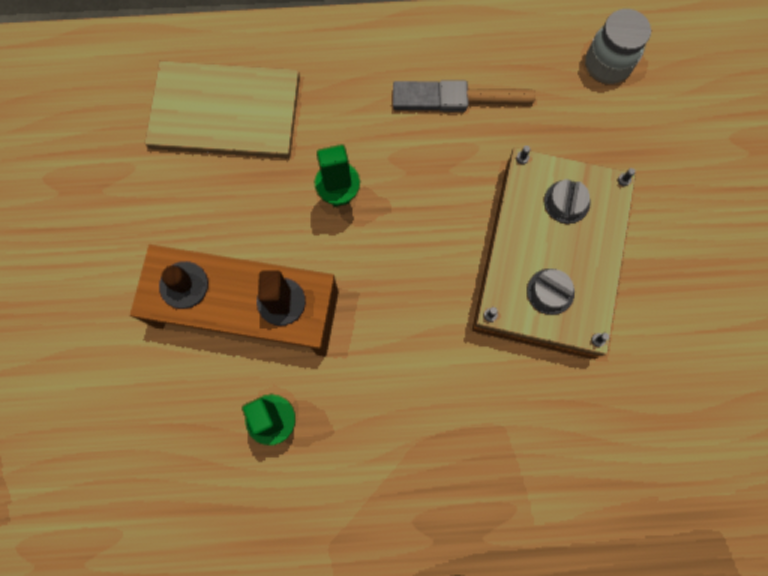

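View pics/scene.png

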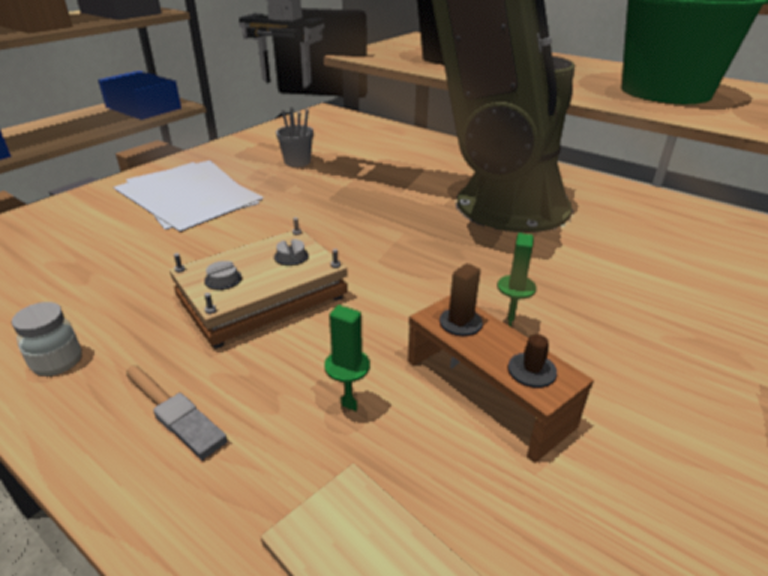

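Top view (512-px coordinates): the dark, flat-sided handle with a large guard is at (186,198). The look-alikes are the dark round awl at (120,188) and the green drivers at (224,116) and (180,280). I choose (186,198). The open screw is at (368,193) with its slot askew, and the fixed one is at (380,134).

```bash
python3 - <<'E'
from h import *
a=imaging.camera("top")
im=a["img"][:,:,::-1]
A=cv2.resize(im[160:240,85:230],None,fx=5,fy=5,interpolation=cv2.INTER_CUBIC)
B=cv2.resize(im[95:245,310:430],None,fx=4,fy=4,interpolation=cv2.INTER_CUBIC)[:, :]
cv2.imwrite("pics/c1.png",A);cv2.imwrite("pics/c2.png",B)
print("cam",-np.array(a["view"])[:3,:3].T@np.array(a["view"])[:3,3])
r=[ray(a,u/1.5,v/1.5,85) for u,v in((148,246),(337,276),(322,349),(133,315))]
print("rack",np.round(r,0).tolist(),np.round(np.mean(r,0)))
print("guard",ray(a,281/1.5,302/1.5,91))
print("handle top",ray(a,272/1.5,282/1.5,171))
t=[d for d in trace(a,"driver")]
for d in t: print(np.round(d["rect"]),d["p"])
E
```

```text
cam [352.02419133  56.84671822 868.66614456]
rack [[610.0, 335.0, 85.0], [558.0, 107.0, 85.0], [470.0, 128.0, 85.0], [525.0, 351.0, 85.0]] [541. 230.  85.]
guard [528.44448995 173.87160306  91.        ]
handle top [532.79056699 170.9686842  171.        ]
[184. 280.  35.  30.] 0.72
[224. 114.  37.  41.] 0.72
[187. 196.  30.  39.] 0.66
```

View pics/c1.png

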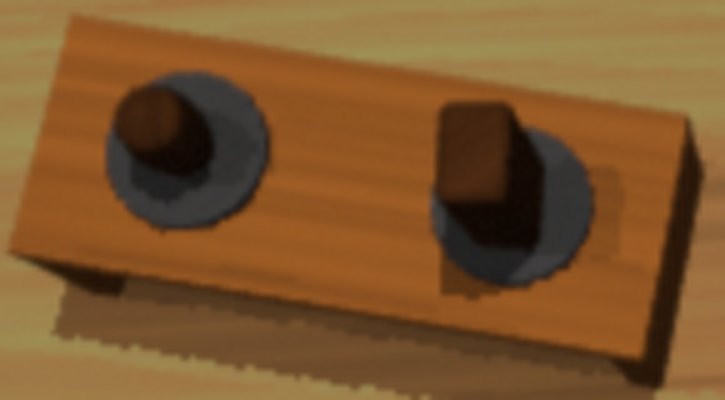

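View pics/c2.png

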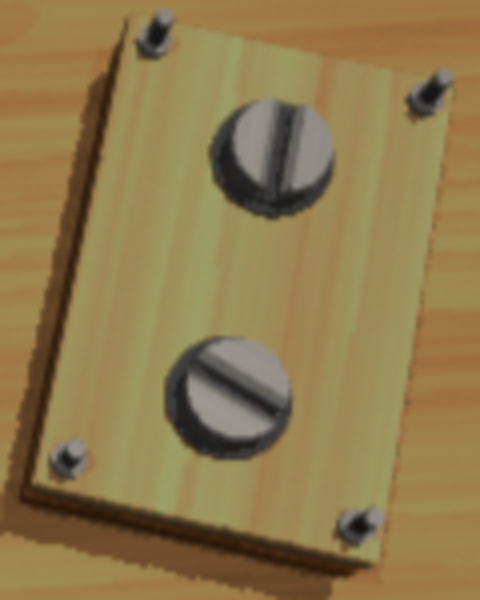

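Crop 1 shows the driver's rectangular dark handle, with its top-face centre at (475,152), which is (180,190.4) in the full image; the long side runs almost up the picture. Crop 2 shows the open screw's slot running from (195,355) to (285,410), about 69° off the long edge.

```bash
cat > m.py <<'E'
from h import *
def top_est(a):
    c1=lambda u,v,z: ray(a,85+u/5,160+v/5,z)[:2]
    c2=lambda u,v,z: ray(a,310+u/4,95+v/4,z)[:2]
    q=[c1(*p,171) for p in((441,104),(514,103),(507,203),(437,202))]
    d=(q[0]+q[1]-q[2]-q[3]);print("handle top",np.mean(q,0),"yaw",np.degrees(np.arctan2(d[1],d[0])),[np.linalg.norm(q[i]-q[i-1]).round(1) for i in range(4)])
    print("guard",c1(515,207,91))
    print("screw",c2(239,388,85), "fixed",c2(283,148,85))
    s=c2(195,355,85)-c2(285,410,85);print("slot yaw",np.degrees(np.arctan2(s[1],s[0])))
    e=c2(450,92,60)-c2(375,565,60);f=c2(128,17,60)-c2(32,487,60)
    print("edge",[np.degrees(np.arctan2(k[1],k[0])) for k in(e,f)])
    s=c2(283,148,85)-c2(239,388,85);print("screw-screw",np.linalg.norm(s),np.degrees(np.arctan2(s[1],s[0])))
E
python3 -c "
from m import *
top_est(imaging.camera('top'))
s=monitor.read_state();p=s['eef_pos'];y=s['eef_rot'][2]
d=np.array([530,172])-p[:2];print('tool shift',d@[np.cos(y),np.sin(y)],d@[np.sin(y),-np.cos(y)])"
```

```text
handle top [528.72412644 173.25745115] yaw -4.123497122181661 [np.float64(32.3), np.float64(23.5), np.float64(33.0), np.float64(22.3)]
guard [528.24987895 172.69219723]
screw [ 526.60655656 -152.7973349 ] fixed [ 639.39146603 -187.3963465 ]
slot yaw 53.219075364554804
edge [np.float64(-16.986274710885983), np.float64(-16.74830642816852)]
screw-screw 117.97257057576527 -17.05443544055713
tool shift 556.9387400981368 -566.7309724142044
```

Call:
arm_command(steps=[[1, 556, -568, -50, 20], [1, 556, -568, -50, 20], [1, 556, -568, -50, 20], [1, 556, -568, -50, 20], [1, 556, -568, -50, 20], [1, 556, -568, -50, 20], [1, 556, -568, -50, 20], [1, 556, -568, -50, 20], [1, 556, -568, -50, 20], [1, 556, -568, -50, 20], [1, 556, -568, -50, 20], [1, 556, -568, -50, 20], [1, 556, -568, -50, 20], [1, 556, -568, -50, 20], [1, 556, -568, -50, 20], [1, 556, -568, -50, 20], [1, 556, -568, -50, 20], [1, 556, -568, -50, 20]], force=40)

```text
clock: 2.9
eef_pos: [528.7, 172.5, 274.7]
eef_rot: [-3.141, -0.0, -0.066]
wrist_force: [0.5, 0.5, 0.5]
finger_gap: 93.9
finger_force: 0.0
```

```bash
python3 - <<'E'
from h import *
w=imaging.camera("wrist");save(w,"w1.png",None,1.5)
s=monitor.read_state();print(s["clock"],s["eef_pos"],np.degrees(s["eef_rot"]))
np.savez("w1.npz",img=w["img"],mtx=w["mtx"],view=w["view"])
print(proj(w,[528.5,173,171]),[proj(w,[528.5,173,171])*1.5])
E
```

```text
2.95 [528.67276704 172.67178782 274.61414124] [-1.79994749e+02 -1.25031473e-02 -3.76512292e+00]
[254.66496005 201.32856091] [array([381.99744008, 301.99284136])]
```

View pics/w1.png

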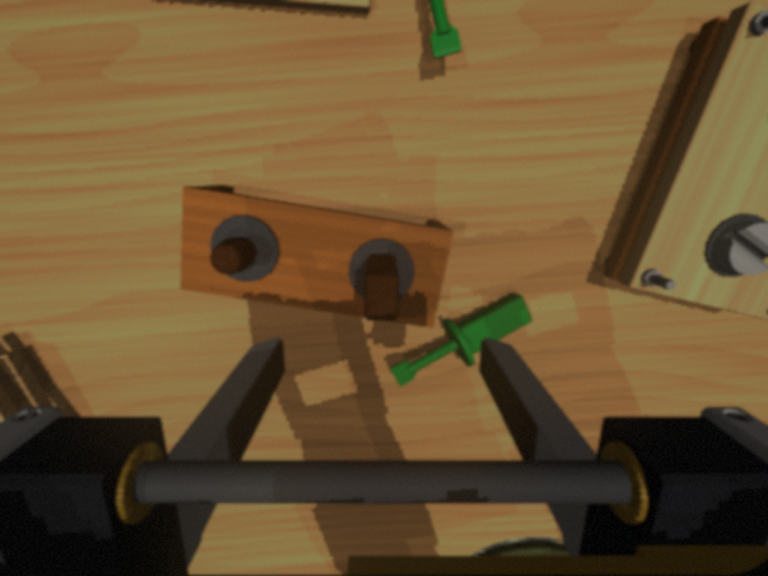

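Wrist view: the dark handle's top is at (381,302), which is where I predicted it, and it is lined up with the fingers. The near green driver, at (465,335), looks as if it is lying down, so I'll check that in the top view.

```bash
python3 - <<'E'
from h import *
a=imaging.camera("top");save(a,"top2.png",(80,60,440,330),2)
w=np.load("w1.npz")
for n,p in(("guard",[528.5,173,91]),("green2 table",ray(a,180,280,0)),("green2 171",ray(a,175,277,171))): print(n,p,proj(w,p)*1.5)
E
```

```text
guard [528.5, 173, 91] [381.96197106 274.20144134]
green2 table [397.19433686 204.83464423   0.        ] [362.24642313 365.89952208]
green2 171 [393.25772114 183.24755133 171.        ] [380.21055108 468.52101039]
```

View pics/top2.png

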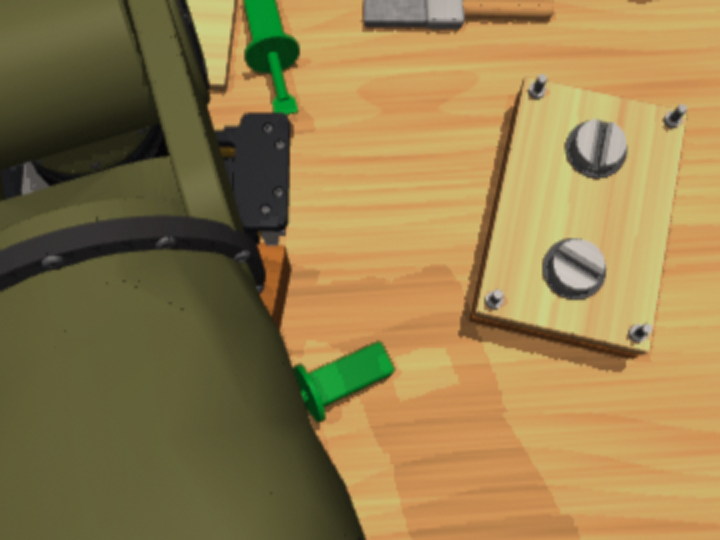

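The top view shows both green drivers toppled on the table. They were free-standing and nowhere near my path. They lie clear of the work, so I'll leave them and go down to grip the driver.

Call:
arm_command(steps=[[1, 0, 0, 40, 0], [1, 0, 0, 80, 0], [1, 0, 0, 110, 0], [1, 0, 0, 130, 0], [1, 0, 0, 139, 0], [1, 0, 0, 139, 0], [0, 0, 0, 139, 0], [0, 0, 0, 139, 0], [0, 0, 0, 139, 0], [0, 0, 0, 139, 0], [0, 0, 0, 139, 0], [0, 0, 0, 139, 0]], force=45)

```text
clock: 4.5
eef_pos: [528.7, 173.0, 135.5]
eef_rot: [-3.142, 0.0, -0.065]
wrist_force: [0.1, -0.2, 0.2]
finger_gap: 37.6
finger_force: 0.0
```

Call:
arm_command(steps=[[0, 0, 0, 0, 0], [0, 0, 0, 0, 0], [0, 0, 0, 0, 0], [0, 0, 0, 0, 0]])

```text
clock: 5.0
eef_pos: [528.7, 173.0, 135.4]
eef_rot: [-3.142, 0.0, -0.065]
wrist_force: [0.4, -0.5, 0.1]
finger_gap: 23.9
finger_force: 45.0
```

Call:
arm_command(steps=[[0, 0, 0, -40, 0], [0, 0, 0, -85, 0], [0, 0, 0, -130, 0], [0, 0, 0, -130, 0], [0, 3, 50, -130, -10], [0, 6, 100, -130, -20], [0, 9, 150, -130, -30], [0, 12, 200, -130, -40], [0, 15, 250, -130, -48], [0, 17, 290, -130, -54], [0, 18, 315, -130, -57], [0, 19, 325, -130, -57], [0, 19, 325, -130, -57], [0, 19, 325, -130, -57]])

```text
clock: 6.75
eef_pos: [526.5, -151.6, 265.2]
eef_rot: [-3.141, -0.0, 0.93]
wrist_force: [0.2, -0.3, -2.3]
finger_gap: 23.8
finger_force: 45.0
```

```bash
python3 - <<'E'
from h import *
s=monitor.read_state();print(s["clock"],s["eef_pos"],np.degrees(s["eef_rot"]),s["finger_gap"],s["joints"])
w=imaging.camera("wrist");b=imaging.camera("scene");a=imaging.camera("top")
np.savez("x.npz",img=w["img"],mtx=w["mtx"],view=w["view"])
f=[cv2.resize(w["img"],None,fx=1.1,fy=1.1),cv2.resize(b["img"][90:210,120:280],(563,422),interpolation=cv2.INTER_CUBIC)]
cv2.imwrite("pics/w2.png",cv2.resize(np.hstack([f[0],f[1]]),(800,300))[:,:,::-1]) if 0 else None
save(w,"w2.png",None,1.5)
print("blade z~140 proj",proj(w,[526.6,-152.8,140])*1.5,"screw",proj(w,[526.6,-152.8,85])*1.5)
for t in("driver","clamp_slot"): print(t,[(np.round(d["rect"]*np.array(1.5)).tolist(),round(d["p"],2)) for d in find_in(w,t)][:3])
E
```

```text
6.75 [ 526.53691809 -151.64975633  265.18522042] [-1.79974235e+02 -2.15000476e-03  5.32698715e+01] 23.789362086610502 [-3.47345879e-01  2.67266256e-01  1.46777510e+00  1.68358331e-04
  1.40697086e+00  2.93688296e-01]
blade z~140 proj [382.82276207 294.81161907] screw [382.63633215 276.63495919]
driver [([130.0, 104.0, 207.0, 132.0], 0.98), ([384.0, 366.0, 111.0, 179.0], 0.67), ([386.0, 261.0, 53.0, 35.0], 0.17)]
clamp_slot [([383.0, 265.0, 51.0, 41.0], 0.93)]
```

View pics/w2.png

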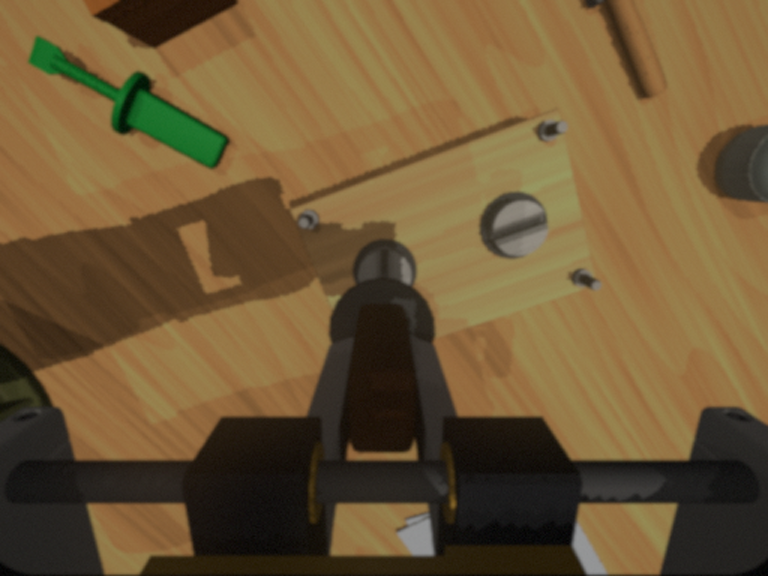

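Wrist view: the driver sits over the open screw, with the head at (384,265) and the guard at (382,315). I'll overlay the predicted screw rim, slot and blade to check the fit.

```bash
python3 - <<'E'
from h import *
s=monitor.read_state();p=s["eef_pos"];y=s["eef_rot"][2]
def ov(c,box,S):
    im=cv2.resize(c["img"][box[1]:box[3],box[0]:box[2]],None,fx=S,fy=S,interpolation=cv2.INTER_CUBIC)[:,:,::-1].copy()
    P=lambda q:tuple(int(v) for v in (proj(c,q)-box[:2]+.5)*S)
    C=np.array([526.6,-152.8,85])
    for t in np.arange(0,2*np.pi,.25): cv2.circle(im,P(C+[23*np.cos(t),23*np.sin(t),0]),1,(0,255,0),-1)
    u=np.array([np.cos(np.radians(53.2)),np.sin(np.radians(53.2)),0])
    cv2.line(im,P(C-23*u),P(C+23*u),(255,255,0),1)
    B=np.array([p[0],p[1],p[2]-125.4]);v=np.array([np.cos(y),np.sin(y),0])
    cv2.line(im,P(B-12*v),P(B+12*v),(0,0,255),1)
    return im
w=imaging.camera("wrist");b=imaging.camera("scene")
A=ov(w,(215,145,300,230),4.6);q=proj(b,[526.6,-152.8,110]).astype(int)
B=ov(b,(q[0]-35,q[1]-35,q[0]+35,q[1]+36),5.5)
print(A.shape,B.shape)
cv2.imwrite("pics/ov.png",np.hstack([A,B[:391,:]] if B.shape[0]>=391 else [A[:B.shape[0]],B]))
E
```

```text
(391, 391, 3) (390, 385, 3)
```

View pics/ov.png

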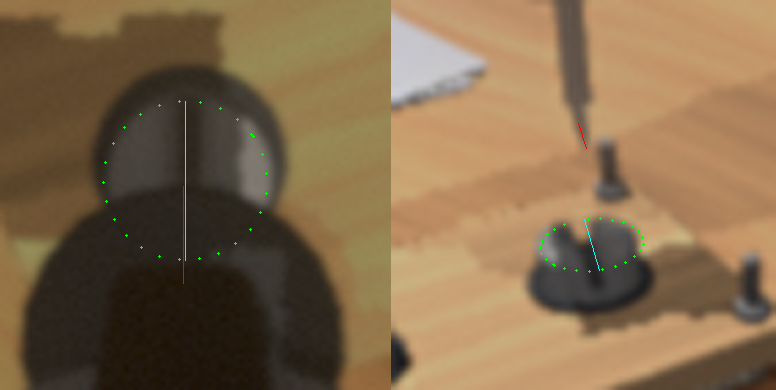

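The overlay agrees to within 1–2 mm, with the screw slightly further towards -y. I'll shift a little and lower into the slot.

Call:
arm_command(steps=[[0, -1.5, 1.5, 20, 0], [0, -1.5, 1.5, 40, 0], [0, -1.5, 1.5, 46, 0], [0, -1.5, 1.5, 50, 0], [0, -1.5, 1.5, 53, 0], [0, -1.5, 1.5, 56, 0], [0, -1.5, 1.5, 59, 0], [0, -1.5, 1.5, 61, 0], [0, -1.5, 1.5, 61, 0]])

```text
clock: 8.22
eef_pos: [526.7, -154.7, 204.3]
eef_rot: [-3.141, 0.0, 0.93]
wrist_force: [-0.1, 0.7, -1.7]
finger_gap: 23.9
finger_force: 45.0
```

```bash
python3 - <<'E'
from h import *
s=monitor.read_state();print({k:np.round(s[k],2).tolist() for k in("clock","eef_pos","wrist_force","moment","finger_gap")})
E
```

```text
{'clock': 8.22, 'eef_pos': [526.75, -154.68, 204.32], 'wrist_force': [-0.13, 0.68, -1.68], 'moment': [-0.04, -0.05, 0.02], 'finger_gap': 23.88}
```

Call:
arm_command(steps=[[0, 0, 0, 2.5, 0], [0, 0, 0, 2.5, 0], [0, 0, 0, 2.5, 6], [0, 0, 0, 2.5, 12], [0, 0, 0, 2.5, 18], [0, 0, 0, 2.5, 24]])

```text
clock: 8.98
eef_pos: [526.7, -154.5, 202.0]
eef_rot: [-3.141, 0.0, 0.507]
wrist_force: [-1.3, 1.9, -2.5]
finger_gap: 23.8
finger_force: 45.0
```

```bash
python3 - <<'E'
from h import *
s=monitor.read_state();print({k:np.round(s[k],2).tolist() for k in("clock","eef_pos","eef_rot","wrist_force","moment","finger_gap")})
E
```

```text
{'clock': 8.98, 'eef_pos': [526.7, -154.47, 201.97], 'eef_rot': [-3.14, 0.0, 0.51], 'wrist_force': [-1.3, 1.95, -2.49], 'moment': [0.44, 0.2, 0.11], 'finger_gap': 23.75}
```

The moment shows the screw is engaged, so I'll keep turning.

Call:
arm_command(steps=[[0, 0, 0, 0, 6], [0, 0, 0, 0, 12], [0, 0, 0, 0, 18], [0, 0, 0, 0, 24], [0, 0, 0, 0, 30], [0, 0, 0, 0, 36], [0, 0, 0, 0, 42], [0, 0, 0, 0, 47], [0, 0, 0, 0, 51], [0, 0, 0, 0, 51], [0, 0, 0, 0, 51]])

```text
clock: 10.35
eef_pos: [526.8, -153.7, 201.9]
eef_rot: [-3.14, 0.001, -0.379]
wrist_force: [0.7, 6.5, -0.4]
finger_gap: 23.8
finger_force: 45.0
```

```bash
python3 - <<'E'
from h import *
s=monitor.read_state();print({k:np.round(s[k],2).tolist() for k in("clock","eef_pos","eef_rot","wrist_force","moment","finger_gap")})
w=imaging.camera("wrist");b=imaging.camera("scene")
q=proj(b,[526.6,-152.8,110]).astype(int)
B=cv2.resize(b["img"][q[1]-35:q[1]+35,q[0]-50:q[0]+50],(549,384),interpolation=cv2.INTER_CUBIC)
cv2.imwrite("pics/t.png",cv2.resize(np.hstack([w["img"][60:330,110:400].repeat(1,0),cv2.resize(B,(386,270))]),None,fx=1.15,fy=1.15)[:,:,::-1])
E
```

```text
{'clock': 10.35, 'eef_pos': [526.78, -153.71, 201.92], 'eef_rot': [-3.14, 0.0, -0.38], 'wrist_force': [0.68, 6.5, -0.39], 'moment': [1.72, 0.06, 0.04], 'finger_gap': 23.82}
```

View pics/t.png

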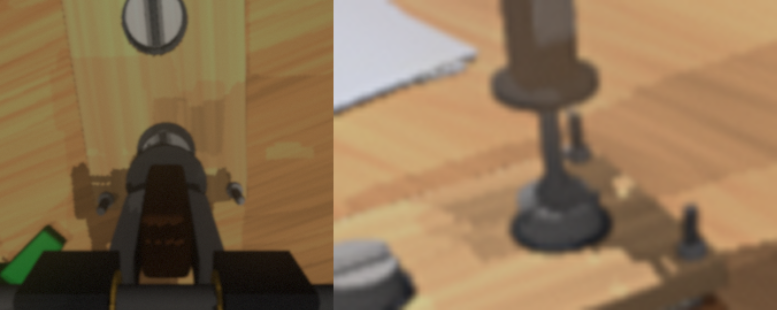

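The blade is still seated, with the tool yaw at -21.7°, just past the edge direction of -17° as the play requires. I'll lift straight out.

Call:
arm_command(steps=[[0, -0.4, -1, 0, 0], [0, -0.4, -1, -8, 0], [0, -0.4, -1, -20, 0], [0, -0.4, -1, -45, 0], [0, -0.4, -1, -70, 0], [0, -0.4, -1, -70, 0]])

```text
clock: 11.2
eef_pos: [527.3, -154.0, 274.2]
eef_rot: [3.142, -0.004, -0.38]
wrist_force: [0.3, -0.7, -2.8]
finger_gap: 23.7
finger_force: 45.0
```

Call:
arm_command(steps=[[0, -18, -46, 0, -3], [0, -36, -92, 0, -6], [0, -54, -138, 0, -9], [0, -72, -184, 0, -12], [0, -90, -230, 0, -15], [0, -106, -270, 0, -18], [0, -115, -293, 0, -18], [0, -119, -303, 0, -18], [0, -119, -303, 0, -18], [0, -119, -303, 0, -18]])

```text
clock: 12.45
eef_pos: [528.6, 171.0, 271.8]
eef_rot: [3.141, 0.0, -0.066]
wrist_force: [-0.1, 0.2, -0.9]
finger_gap: 23.8
finger_force: 45.0
```

```bash
python3 - <<'E'
from h import *
s=monitor.read_state();print({k:np.round(s[k],3).tolist() for k in("clock","eef_pos","eef_rot","wrist_force","moment","finger_gap")})
a=imaging.camera("top");w=imaging.camera("wrist")
im=np.hstack([cv2.resize(a["img"][95:245,310:430],None,fx=2.5,fy=2.5,interpolation=cv2.INTER_CUBIC),cv2.resize(w["img"][110:310,120:380],(487,375),interpolation=cv2.INTER_CUBIC)])
cv2.imwrite("pics/r.png",im[:,:,::-1])
E
```

```text
{'clock': 12.45, 'eef_pos': [528.584, 170.983, 271.832], 'eef_rot': [3.141, 0.0, -0.066], 'wrist_force': [-0.127, 0.245, -0.94], 'moment': [0.07, 0.01, -0.023], 'finger_gap': 23.839}
```

View pics/r.png

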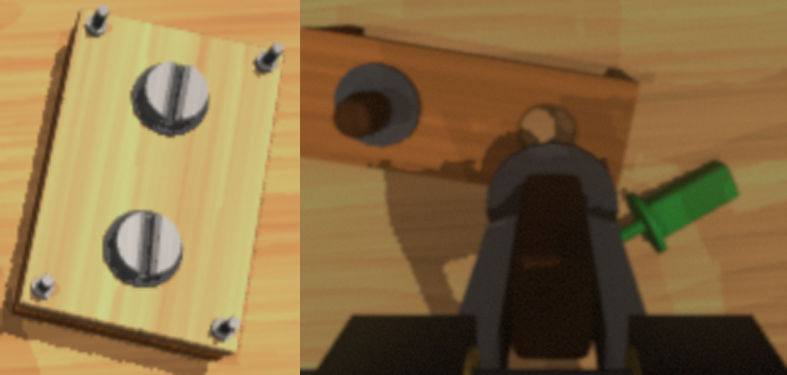

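The open screw's slot (148,248 in the left crop) now lies parallel to the fixed one. The driver is above the rack hole, at (547,125) in the right crop. I'll lower it, correcting 2 mm in y.

Call:
arm_command(steps=[[0, 0, -2, 0, 0], [0, 0, -2, 30, 0], [0, 0, -2, 55, 0], [0, 0, -2, 70, 0], [0, 0, -2, 90, 0], [0, 0, -2, 110, 0], [0, 0, -2, 125, 0], [0, 0, -2, 132, 0], [0, 0, -2, 135, 0], [0, 0, -2, 135, 0], [0, 0, -2, 135, 0]])

```text
clock: 13.92
eef_pos: [528.8, 174.0, 137.5]
eef_rot: [-3.141, -0.001, -0.065]
wrist_force: [0.5, 0.3, -1.6]
finger_gap: 23.8
finger_force: 45.0
```

Call:
arm_command(steps=[[0, 0, 1, 1, 0], [0, 0, 1, 1.8, 0], [0, 0, 1, 1.8, 0]])

```text
clock: 14.3
eef_pos: [528.6, 172.9, 135.4]
eef_rot: [3.142, -0.0, -0.065]
wrist_force: [-1.2, -1.0, 2.1]
finger_gap: 23.7
finger_force: 45.0
```

Light contact with the rack: the wrist z force went from -1.6 to +2.1 N. I'll open gently and retreat upward.

Call:
arm_command(steps=[[0.35, 0, 0, 0, 0], [0.5, 0, 0, 0, 0], [0.8, 0, 0, 0, 0], [1, 0, 0, 0, 0], [1, 0, 0, 0, 0], [1, 0, 0, 0, 0], [1, 0, 0, 0, 0], [1, 0, 0, 0, 0]])

```text
clock: 15.3
eef_pos: [528.5, 172.9, 135.2]
eef_rot: [3.142, -0.0, -0.065]
wrist_force: [-0.7, 0.7, 0.3]
finger_gap: 93.8
finger_force: 0.0
```

Call:
arm_command(steps=[[1, 0, 0, -15, 0], [1, 0, 0, -40, 0], [1, 0, 0, -75, 0], [1, 0, 0, -115, 0], [1, 0, 0, -150, 0], [1, 0, 0, -150, 0], [1, 0, 0, -150, 0], [1, 0, 0, -150, 0]])

```text
clock: 16.3
eef_pos: [528.2, 172.8, 284.3]
eef_rot: [3.141, 0.002, -0.065]
wrist_force: [-0.5, -1.0, -0.1]
finger_gap: 94.3
finger_force: 0.0
```

```bash
python3 - <<'E'
from h import *
s=monitor.read_state();print({k:np.round(s[k],3).tolist() for k in("clock","eef_pos","wrist_force","finger_gap")})
b=imaging.camera("scene");w=imaging.camera("wrist")
for n,c in(("scene",b),("wrist",w)):
  print(n,[(np.round(d["rect"]).tolist(),round(d["p"],2)) for d in find_in(c,"driver")][:4],"pred handle top",proj(c,[528.5,173,171]))
# dark handle top blob in wrist, compare to the first wrist picture
u,v=proj(w,[528.5,173,171]).astype(int);u0,v0=254,201;im0=np.load("w1.npz")["img"]
t=im0[v0-26:v0+14,u0-26:u0+26];r=cv2.matchTemplate(w["img"],t,cv2.TM_CCOEFF_NORMED);m=cv2.minMaxLoc(r)
print("match",m[1],np.array(m[3])+[26,26],"expected",(u,v))
E
```

```text
{'clock': 16.3, 'eef_pos': [528.234, 172.829, 284.282], 'wrist_force': [-0.455, -1.037, -0.091], 'finger_gap': 94.315}
scene [([310.0, 209.0, 32.0, 68.0], 0.66), ([299.0, 200.0, 67.0, 22.0], 0.65), ([197.0, 306.0, 64.0, 81.0], 0.65)] pred handle top [311.73938535 179.69816543]
wrist [([295.0, 19.0, 15.0, 39.0], 0.86), ([306.0, 224.0, 93.0, 62.0], 0.8), ([254.0, 184.0, 47.0, 53.0], 0.74)] pred handle top [254.87679299 198.02249323]
match 0.9666274189949036 [254 198] expected (np.int64(254), np.int64(198))
```

The driver is back upright where it was: the scene box is (310,209), as at the start, and the wrist match of 0.97 falls on the predicted pixel. Handing in.

```bash
python3 -c "
from cell import job
print(job.sign_off())"
```

```text
the job is handed in; nothing more can be done
None
```

The open clamp screw was turned until its slot lay along the board's long edge, the driver is back upright in its rack hole and released, and the job was handed in at about 16.5 s; the hand-in gave no verdict, and the two green look-alikes toppled on their own on the table.

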